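Register a prism carrier in its bench fixture

TASK

Slide the prism carrier along the optical bench, without lifting it, until its long edge lies flat along the fence and its end is fully home against the end stop, keeping the loose prism standing in the middle of its table. Then swing the gate fully shut behind the carrier. Leave the other things on the bench where they are.

Things in the scene. Friction and masses are not known exactly. Their poses are not given: they have to be found in the camera images.
- carrier: black anodised plate 80 (x) x 120 (y) x 20 mm high, lying loose on the bench, about 0.45 to 0.75 kg, with a round aluminium table 56 mm across and 6 mm high on its middle, on which the prism stands. Origin: centre of its underside; z up; its long edges run along its y. It goes with its +x long edge against the fence and its +y end against the end stop
- corner_a (a point): corner of the carrier at its +x, +y side, 10 mm above its underside: this corner goes into the corner between fence and end stop
- corner_b (a point): corner of the carrier at its +x, -y side, 10 mm above its underside: the other end of the edge that goes against the fence
- seat (a point): centre of the top of the carrier's round table, 26 mm above the carrier's underside
- prism: three-sided glass prism, sides 33 mm, 28 mm high, 50 g, standing loose on the carrier's table. Origin: centre of its underside, z up
- fence: fixed straight steel bar, 360 long x 22 x 30 mm high, on the far side of the fixture. Origin: at bench level on its contact face, which looks to its -x (towards the robot); the bar takes x 0 to 22 mm and y -200 to 160 mm of its frame
- endstop: fixed steel block, 74 (x) x 30 (y) x 30 mm high, square to the fence, axes parallel to the fence's; its place along the fence changes. Origin: at bench level in the inner corner where the fence's and the stop's contact faces meet; the stop face looks to -y at y = 0, x = -75 to 0 mm. A 5 mm high foot carries the gate pivot. The seated carrier's centre is at x = -40, y = -60 mm of this frame
- gate (a joint): swing gate: steel bar 105 mm long, 12 mm wide, 6 to 20 mm above the bench, turning about an upright pivot at x = -87.5, y = 15 mm of endstop. Value in rad: 0 is shut (bar points to -y of endstop, along the near long edge of the seated carrier, 1.5 mm off it); at 1.57 it is open and points to -x of endstop; stops at 0 and 2.0. It stays where it is left
- gate_peg (a point): top centre of the upright peg on the gate, 97 mm from the pivot; peg 10 mm across, its top 50 mm above the bench
- lens_mount: bystander: round lens 52 mm across on a post with a 54 mm round foot, 112 mm high; origin under the foot
- jar: bystander: small amber jar, 48 mm across, 60 mm high; origin under its centre
- post_holder: bystander: round foot 60 mm across, 10 mm high, with a 22 mm post to 60 mm height; origin under its centre
- driver: bystander: screwdriver 160 mm long, lying on the bench along its x; origin near its middle
- screw_tray: bystander: empty grey tray 70 x 100 x 22 mm high; origin under its centre
- lens_ring: bystander: brass ring 44 mm across, 10 mm high, lying flat; origin under its centre
There are look-alikes about, which are no part of the job. Leave any pink or purple look-alike of the carrier alone.

How it is judged (in metres and radians):
On the way, in this order (a step that is already met when the one before it is completed fails the run):
1. the carrier lies against the fence and home against the end stop, the gate still open (x of corner_a in the frame of endstop between -0.0025 and 0.004 m and x of corner_b in the frame of endstop between -0.0025 and 0.004 m and y of corner_a in the frame of endstop between -0.0025 and 0.004 m and height (world z) of carrier below 0.004 m and value of joint gate above 0.3 rad), for 0.2 s.
2. the gate is shut (value of joint gate below 0.08 rad), for 0.2 s.
At the end, for the whole second after the job is handed in: The carrier lies flat on the bench with both corners of its far long edge within 2.5 mm of the fence and its end within 2.5 mm of the end stop; the gate is within 0.08 rad of shut; the prism stands upright (within 0.1 rad) within 7 mm of the middle of its table; all is at rest (x of corner_a in the frame of endstop between -0.0025 and 0.004 m and x of corner_b in the frame of endstop between -0.0025 and 0.004 m and y of corner_a in the frame of endstop between -0.0025 and 0.004 m and height (world z) of carrier below 0.004 m and value of joint gate below 0.08 rad and distance between prism and seat below 0.007 m and angle between prism's own z axis and vertical below 0.1 rad and linear speed of each of carrier, prism below 0.01 m/s); the robot touches nothing.
It fails at once if the carrier is lifted more than 8 mm off the bench or tipped (height (world z) of carrier above 0.008 m or angle between carrier's own z axis and vertical above 0.15 rad).
It fails at once if the prism tips over or leaves the middle of its table by more than 15 mm (angle between prism's own z axis and vertical above 0.3 rad or distance between prism and seat above 0.015 m).
It fails at once if another thing on the bench is moved more than 20 mm (distance of any of lens_mount, jar, post_holder, driver, screw_tray, lens_ring from where it was at the start of the episode above 0.02 m).
It also fails if it takes over 72 s, if anything falls off the work surface, if the arm or the gripper's body presses on something with over 40 N, if the wrist force passes 120 N, or if a joint passes its speed limit or range.

ROBOT

A 6-joint arm with a two-finger parallel gripper is mounted at the origin on the work surface. World frame = base frame: x ahead of the robot, y to its left, z up, the work surface at z = 0. Lengths are in mm, angles in rad, forces in N, time in s.
With the tool pointing down it reaches from about 400 to 925 mm from the base axis. Payload 3.4 kg.
Tool frame: the origin (TCP) lies midway between the tips of the shut fingers; the grasp point (between the pads) lies 19 mm behind it (manip.grip_point_offset is the distance from the TCP to the grasp point, in mm); z points along the fingers, y is the line along which they close (so a half turn about z gives the same grasp; the last joint's range is limited). The gripper opens to 85 mm and grips with 20 to 120 N. Pads are 22 mm wide; open, the fingers measure 114 mm over their backs; the gripper's body (76 mm by 85 mm) begins 54 mm behind the grasp point. The pads swing forward as they close: fully open they stand 13 mm farther back than shut.
Start: joints at [1.115, 0.307, 1.506, -0, 1.328, -0.073], TCP at [214.797, 533.379, 231.305] pointing down, gripper open.
Joint ranges: [-3.12, 3.12], [-1.05, 2.28], [0.14, 2.33], [-1.42, 4.57], [0.1, 2.73], [-2.68, 2.68]. Speed limits (rad/s): [2.57, 2.57, 3.14, 3.14, 3.14, 3.14].

INTERFACE

Orientations are given as a 3x3 rotation matrix whose columns are the frame's x, y, z axes.
In Python, from bench import manip gives the robot as it stands.
- The arm moves only by the tool drive_tool, never from a script. Its argument "steps" is text: rows parted by semicolons, each of 7 numbers parted by spaces: the opening in per cent of the stroke, from 0 (shut) to 100 (fully open), then the shift along the tool's x, y, z in cm, then the turn, a rotation vector about the tool's x, y, z in rad. A call has 1 to 12 rows; each row is the pose to reach, as a shift and turn from the pose commanded when the call began, along the tool's axes at that moment; what a row does not reach only later rows make up. A row lasts 1/10 s, in which the tool goes at most 50 mm and 8.59 degrees, less where a joint would pass 70% of its speed; a pose out of reach is approached as far as the arm can. A call with a gripper value outside its range is refused whole. The fingers move at their own pace and stop on an object; the grip force is fixed at half the most. Time passes only in rows, so rows that repeat a pose let the fingers close. It gives the time, the measured TCP pose, the force, the opening and the grip force at its end, in the units of the state.
- manip.get_obs(): the state, without advancing time (a new reading comes with each control period).
- manip.snapshot(name): name is "scene" or "top" or "wrist"; returns the picture (480x640x3 uint8, blue, green, red); there is no depth.
- manip.camera_model(name): a dict with "mtx" (3x3 intrinsics, pixels), "extrinsics" (4x4, takes a point from world to camera coordinates); the wrist camera has in their place "hand_eye" (4x4, takes a point from camera to tool coordinates, whose origin is the TCP and whose axes are the flange's). Camera axes: x right, y down, z forward; pixel columns grow to the right and rows downward; lengths in mm; the calibration is good to about 2 mm. The wrist camera is an equidistant fisheye: a pixel r from the principal point sees the ray r / f radians off the axis. A picture is of the moment at which its call begins: read the wrist's pose just before it. camera_model takes no time and is no camera call.
- manip.job_done(): hands the job in; it is judged then, once.
The state is a dict: "clock": time; "qpos": joint angles; "qvel": joint speeds; "effort": joint torques, N m; "ee_pos": TCP position; "tcp_rot": TCP orientation; "contact_force": force on the tool from outside, world axes, zero at the start; "ft_torque": the same for the moment, N m; "opening": finger opening in mm; "grasp_force": force on a finger pad.
Only numpy, scipy, OpenCV 4.12 (cv2) and the standard library are available. Lean on these libraries where they do the work, as an engineer would, in place of code of your own. Each camera call takes 0.05 s, during which the arm holds its last target. There are 200 camera calls.

## Working session

There is one attempt and no reset: what is moved stays moved. The work goes in short steps, Python scripts to look and compute and a tool call to move; the robot and the scene stay as the last step left them, time stands still between calls to the robot, and variables do not carry over. Pictures are saved under pics/ and viewed, at most 10 in all, crops included, and the job is handed in when it is done.

Besides the shell and the picture viewer there is one more tool, called as name(argument=value, ...) on one line, values as JSON. drive_tool: Moves the arm, as the interface text tells. Its arguments: {"type":"object","properties":{"steps":{"type":"string"}},"required":["steps"]}

```bash
mkdir -p pics; python3 - <<'E'
from bench import manip
import cv2,numpy as np
for n in("scene","top"):
    cv2.imwrite(f"pics/{n}0.png",manip.snapshot(n)); c=manip.camera_model(n); print(n,np.round(c["mtx"],1).tolist(),np.round(c["extrinsics"],3).tolist())
o=manip.get_obs(); print(o["clock"],o["ee_pos"],np.round(o["tcp_rot"],3).tolist(),o["contact_force"],o["opening"])
E
```

```text
scene [[439.7, 0.0, 320.6], [0.0, 439.7, 239.7], [0.0, 0.0, 1.0]] [[-0.811, 0.586, -0.002, 461.771], [0.337, 0.463, -0.82, -128.53], [-0.479, -0.665, -0.572, 1092.626], [0.0, 0.0, 0.0, 1.0]]
top [[518.5, 0.0, 317.9], [0.0, 518.5, 241.6], [0.0, 0.0, 1.0]] [[-0.025, -1.0, -0.002, -23.473], [-0.993, 0.025, -0.115, 529.993], [0.115, -0.0, -0.993, 933.027], [0.0, 0.0, 0.0, 1.0]]
0.1 [214.49920157 532.78910717 230.45242149] [[-0.928, 0.374, -0.001], [0.374, 0.928, -0.002], [0.0, -0.002, -1.0]] [ 0.13756048 -0.7207679  -0.05664604] 85.53717056463708
```

View pics/scene0.png

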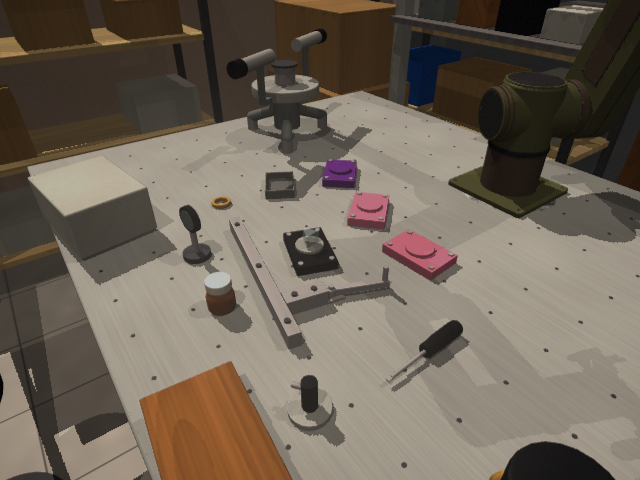

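View pics/top0.png

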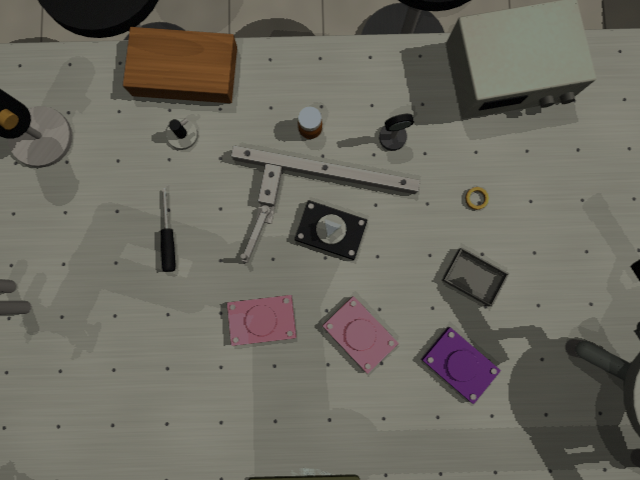

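Scene: the arm is at the right. Top view: the black carrier with the prism is at (331,230). Look-alikes are pink at (262,321) and (361,335), and purple at (461,365). By the description, I choose the black one. The fence runs (235,152) to (415,188), the stop is at (270,185), and the gate runs from its pivot at (266,212) to the peg at (244,259). Next is one close crop.

```bash
python3 - <<'E'
import cv2
im=cv2.imread("pics/top0.png")[135:285,220:420]
cv2.imwrite("pics/crop0.png",cv2.resize(im,None,fx=4,fy=4,interpolation=cv2.INTER_CUBIC))
E
```

```text
(no output)
```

View pics/crop0.png

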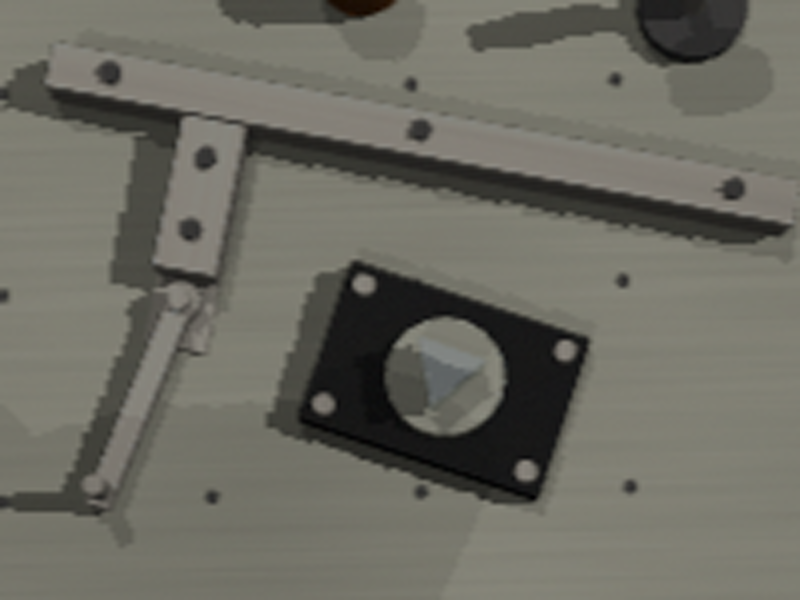

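The crop confirms the black carrier, with the prism on its table. Its top corners in the crop are (352,261), (588,340), (538,498) and (300,420). The fence's front top edge runs (50,88) to (785,228), the stop face's top edge (245,125) to (215,278), and the peg top is at (95,484).

```bash
cat > h.py <<'E'
import numpy as np
from bench import manip
def ray(cam,px,z,und=None):
    c=manip.camera_model(cam);E=np.array(c["extrinsics"]);K=np.array(c["mtx"])
    R,t=E[:3,:3],E[:3,3]; d=R.T@np.linalg.inv(K)@np.array([px[0],px[1],1.]);o=-R.T@t
    return o+d*(z-o[2])/d[2]
E
python3 - <<'E'
from h import *
P=lambda x,y,z:ray("top",(220+(x+.5)/4-.5,135+(y+.5)/4-.5),z)[:2]
f1,f2=P(50,88,30),P(785,228,30)
y=(f1-f2);print("fence len",np.linalg.norm(y));y/=np.linalg.norm(y);x=np.array([y[1],-y[0]])
s1,s2=P(245,125,30),P(215,278,30)
print("fence yaw",np.arctan2(-x[0]*0+x[1],x[0]),"stop dir",(s1-s2)/np.linalg.norm(s1-s2),"x",x,np.linalg.norm(s1-s2))
org=f1+y*np.dot((s1+s2)/2-f1,y);print("endstop org",org, "fence f1,f2 in es",[( (p-org)@x,(p-org)@y) for p in (f1,f2)])
C=[P(*p,20) for p in((352,261),(588,340),(538,498),(300,420))]
c=np.mean(C,0);print("carrier",np.round(C,1).tolist(),c,[np.linalg.norm(C[i]-C[i-1]) for i in range(4)])
cy=C[0]-C[1]+C[3]-C[2];cx=C[0]-C[3]+C[1]-C[2]
print("yaw cy",np.arctan2(-cy[0],cy[1]),"cx",np.arctan2(cx[1],cx[0]))
T=lambda p:((p-org)@x,(p-org)@y)
print("in es:",T(c),[np.round(T(p),1) for p in C])
pg=P(95,484,50);pv=P(180,296,22)
print("peg",pg,T(pg),"pivot",pv,T(pv),"prism",T(P(445,372,40)), "table",T(P(445,376,26)))
E
```

```text
fence len 353.27115649943573
fence yaw -0.21781667391140494 stop dir [ 0.97879815 -0.2048272 ] x [ 0.97637159 -0.2160984 ] 74.65316570408909
endstop org [675.02388394  29.32241184] fence f1,f2 in es [(np.float64(-4.1116634644356133e-14), np.float64(94.74664376479916)), (np.float64(-4.8463880784360723e-14), np.float64(-258.5245127346365))]
carrier [[610.6, -19.2], [569.9, -129.7], [495.7, -103.6], [535.3, 7.0]] [552.86266774 -61.38008999] [np.float64(79.68553769748667), np.float64(117.7225586499001), np.float64(78.56401465646788), np.float64(117.42922248538588)]
yaw cy -0.34820358522788336 cx -0.33608282241447524
in es: (np.float64(-99.67407509171258), np.float64(-114.95818950755881)) [array([-52.5, -61.3]), array([ -68.3, -178. ]), array([-146.3, -168.5]), array([-131.6,  -52. ])]
peg [504.7753164   99.20422787] (np.float64(-181.3272132648339), np.float64(31.440176353660913)) pivot [595.43537295  62.35522078] (np.float64(-84.84629820729756), np.float64(15.053346109668757)) prism (np.float64(-99.08981491830215), np.float64(-114.70783858799693)) table (np.float64(-98.92387607615056), np.float64(-114.99528071376716))
```

```bash
cat >> h.py <<'E'
from scipy.spatial.transform import Rotation as Ro
TH=-0.214; ORG=np.array([675.,29.3])
EX=np.array([np.cos(TH),np.sin(TH)]);EY=np.array([-EX[1],EX[0]])
def state():
    o=manip.get_obs();p=np.array(o["ee_pos"]);d=p[:2]-ORG;F=np.array(o["contact_force"])
    print("t",round(o["clock"],2),"es",np.round([d@EX,d@EY,p[2]],1),"world",np.round(p,1),"Fes",np.round([F[:2]@EX,F[:2]@EY,F[2]],1),"q6",round(o["qpos"][5],2),"open",round(o["opening"],1)); return o
def plan(x,y,z,yaw=0.):
    "yaw: extra world-z rotation from tool y = es y, tool x = -es x"
    o=state();R=np.array(o["tcp_rot"]);a=TH+yaw;c,s=np.cos(a),np.sin(a)
    T=np.array([[-c,-s,0],[-s,c,0],[0,0,-1.]])
    w=np.r_[ORG+EX*x+EY*y,z]
    print("shift cm",np.round(R.T@(w-o["ee_pos"])/10,2),"turn",np.round(Ro.from_matrix(R.T@T).as_rotvec(),3))
    print("axes: es x in tool",np.round(R.T@np.r_[EX,0],3),"es y",np.round(R.T@np.r_[EY,0],3))
E
python3 -c "
from h import *
plan(-180,-115,120)"
```

```text
t 0.1 es [-556.9  394.2  230.5] world [214.5 532.8 230.5] Fes [ 0.3 -0.7 -0.1] q6 -0.07 open 85.5
shift cm [-45.71 -43.84  11.12] turn [-0.002 -0.    -0.169]
axes: es x in tool [-0.986  0.168 -0.   ] es y [ 0.168  0.986 -0.002]
```

drive_tool(steps="60 -45.7 -43.8 0 0 0 -0.169;60 -45.7 -43.8 0 0 0 -0.169;60 -45.7 -43.8 0 0 0 -0.169;60 -45.7 -43.8 0 0 0 -0.169;60 -45.7 -43.8 0 0 0 -0.169;60 -45.7 -43.8 0 0 0 -0.169;60 -45.7 -43.8 0 0 0 -0.169;60 -45.7 -43.8 0 0 0 -0.169;60 -45.7 -43.8 0 0 0 -0.169;60 -45.7 -43.8 0 0 0 -0.169;60 -45.7 -43.8 5 0 0 -0.169;60 -45.7 -43.8 10 0 0 -0.169")

```text
clock: 1.3
ee_pos: [458.0, -0.7, 180.9]
tcp_rot: [[-0.977, 0.214, 0.008], [0.214, 0.977, -0.001], [-0.008, 0.001, -1.0]]
contact_force: [1.9, 0.6, 0.3]
opening: 51.4
grasp_force: 0.0
```

```bash
python3 -c "
from h import *
plan(-180,-115,6)"
```

```text
t 1.3 es [-205.7  -75.4  180.9] world [458.   -0.7 180.9] Fes [1.7 1.  0.3] q6 -1.45 open 51.4
shift cm [-2.44 -3.97 17.51] turn [ 0.001  0.008 -0.001]
axes: es x in tool [-1.     0.001  0.008] es y [0.001 1.    0.001]
```

drive_tool(steps="60 -1 -2 4 0 0 0;60 -2.4 -4 8 0 0 0;60 -2.4 -4 8 0 0 0;60 -2.4 -4 8 0 0 0;60 -2.4 -4 8 0 0 0")

```text
clock: 1.8
ee_pos: [469.9, -41.4, 100.4]
tcp_rot: [[-0.977, 0.212, 0.002], [0.212, 0.977, 0.0], [-0.001, 0.0, -1.0]]
contact_force: [0.5, 0.6, 0.2]
opening: 51.2
grasp_force: 0.0
```

```bash
python3 -c "
from h import *
plan(-175,-113,5)"
```

```text
t 1.8 es [-185.4 -112.6  100.4] world [469.9 -41.4 100.4] Fes [0.4 0.7 0.2] q6 -1.54 open 51.2
shift cm [-1.02 -0.04  9.54] turn [0.    0.001 0.001]
axes: es x in tool [-1.    -0.001  0.001] es y [-0.001  1.     0.   ]
```

drive_tool(steps="60 0 0 3 0 0 0;60 0 0 6 0 0 0;60 0 0 8 0 0 0;60 0 0 9 0 0 0;60 0 0 9.5 0 0 0;60 0 0 9.5 0 0 0;60 -0.5 0 9.5 0 0 0;60 -1 0 9.5 0 0 0;60 -1 0 9.5 0 0 0")

```text
clock: 2.7
ee_pos: [481.5, -44.6, 5.1]
tcp_rot: [[-0.977, 0.212, 0.004], [0.212, 0.977, -0.001], [-0.004, 0.0, -1.0]]
contact_force: [1.0, -0.4, -1.0]
opening: 51.1
grasp_force: 0.0
```

```bash
python3 -c "
from h import *
plan(-91,-113,5)
import cv2
im=manip.snapshot('top')[135:285,200:400]
cv2.imwrite('pics/crop1.png',cv2.resize(im,None,fx=4,fy=4,interpolation=cv2.INTER_CUBIC))"
```

```text
t 2.7 es [-173.4 -113.3    5.1] world [481.5 -44.6   5.1] Fes [ 1.1 -0.2 -1. ] q6 -1.54 open 51.1
shift cm [-8.24  0.03  0.04] turn [0.    0.004 0.   ]
axes: es x in tool [-1.    -0.     0.004] es y [-0.  1.  0.]
```

View pics/crop1.png

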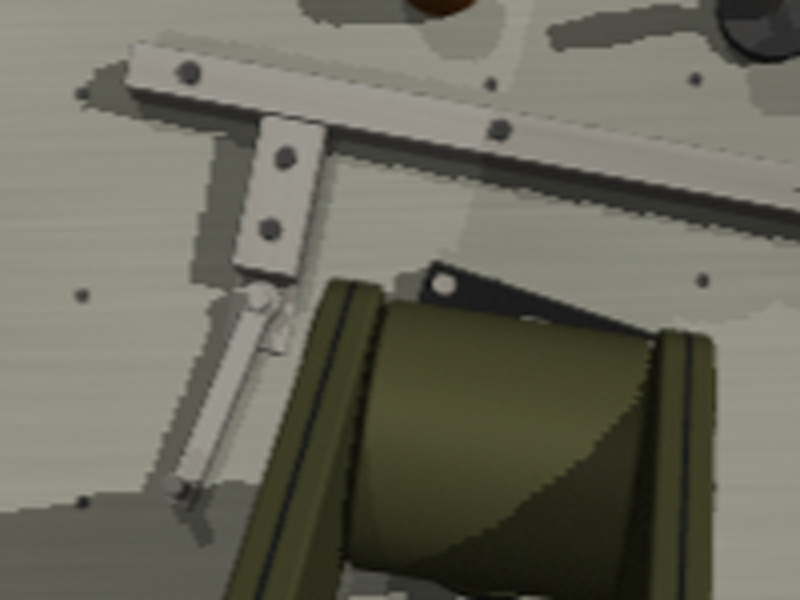

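The arm hides the carrier from above, but the carrier's +x,+y corner at crop (437,270) hasn't moved, and the fingers are just behind its near edge. Now a gentle push along +x.

drive_tool(steps="60 -0.2 0 0 0 0 0;60 -0.4 0 0 0 0 0;60 -0.6 0 0 0 0 0;60 -0.8 0 0 0 0 0;60 -1 0 0 0 0 0;60 -1.2 0 0 0 0 0;60 -1.4 0 0 0 0 0;60 -1.6 0 0 0 0 0;60 -1.8 0 0 0 0 0;60 -2.0 0 0 0 0 0;60 -2.2 0 0 0 0 0;60 -2.4 0 0 0 0 0")

```text
clock: 3.95
ee_pos: [498.8, -48.4, 3.8]
tcp_rot: [[-0.977, 0.213, -0.007], [0.213, 0.977, 0.001], [0.007, -0.0, -1.0]]
contact_force: [-8.3, 1.6, 5.5]
opening: 51.3
grasp_force: 4.0
```

drive_tool(steps="60 -0.2 0 0 0 0 0;60 -0.4 0 0 0 0 0;60 -0.6 0 0 0 0 0;60 -0.8 0 0 0 0 0;60 -1 0 0 0 0 0;60 -1.2 0 0 0 0 0;60 -1.4 0 0 0 0 0;60 -1.6 0 0 0 0 0;60 -1.8 0 0 0 0 0;60 -2.0 0 0 0 0 0;60 -2.2 0 0 0 0 0;60 -2.4 0 0 0 0 0")

```text
clock: 5.15
ee_pos: [520.2, -53.3, 3.6]
tcp_rot: [[-0.977, 0.212, -0.011], [0.212, 0.977, 0.002], [0.011, -0.001, -1.0]]
contact_force: [-10.7, 1.1, 8.2]
opening: 51.2
grasp_force: 4.9
```

```bash
python3 -c "
from h import *
plan(-95,-113,5)
import cv2
im=manip.snapshot('scene')[190:340,200:400]
cv2.imwrite('pics/crop2.png',cv2.resize(im,None,fx=4,fy=4,interpolation=cv2.INTER_CUBIC))"
```

```text
t 5.15 es [-133.7 -113.6    3.6] world [520.2 -53.3   3.6] Fes [-10.7  -1.2   8.2] q6 -1.54 open 51.2
shift cm [-3.87  0.05 -0.18] turn [-0.001 -0.011  0.   ]
axes: es x in tool [-1.    -0.    -0.011] es y [-0.     1.    -0.001]
```

View pics/crop2.png

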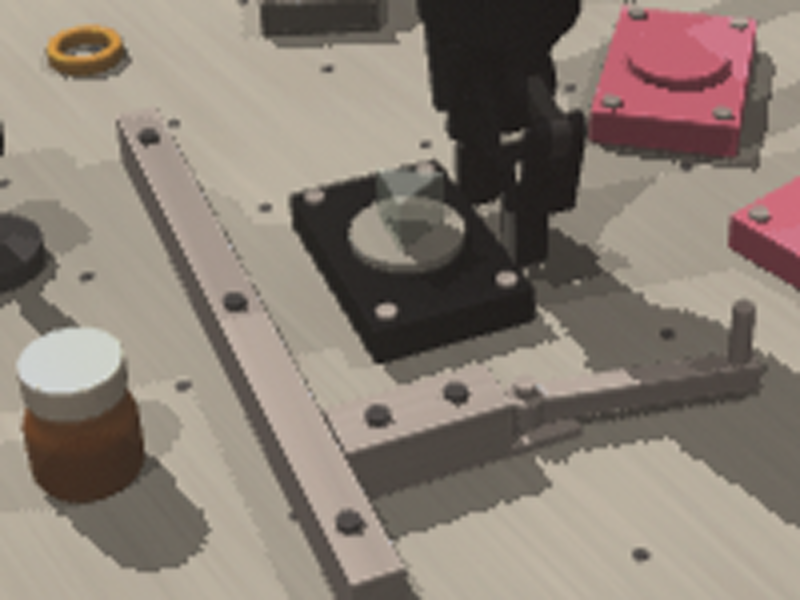

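The scene crop shows the carrier now parallel to the fence and the prism upright on the table around (405,210). Both fingers are on the near edge, and the gate is still open with its peg at (742,330). I continue the push.

drive_tool(steps="60 -0.2 0 -0.1 0 0 0;60 -0.4 0 -0.1 0 0 0;60 -0.6 0 -0.1 0 0 0;60 -0.8 0 -0.1 0 0 0;60 -1 0 -0.1 0 0 0;60 -1.2 0 -0.1 0 0 0;60 -1.4 0 -0.1 0 0 0;60 -1.6 0 -0.1 0 0 0;60 -1.8 0 -0.1 0 0 0;60 -2.0 0 -0.1 0 0 0;60 -2.2 0 -0.1 0 0 0;60 -2.4 0 -0.1 0 0 0")

```text
clock: 6.4
ee_pos: [549.7, -59.4, 5.2]
tcp_rot: [[-0.977, 0.212, -0.0], [0.212, 0.977, 0.0], [0.0, -0.0, -1.0]]
contact_force: [-2.8, 0.8, -3.3]
opening: 51.3
grasp_force: 1.6
```

drive_tool(steps="60 -0.15 0 0 0 0 0;60 -0.3 0 0 0 0 0;60 -0.45 0 0 0 0 0;60 -0.6 0 0 0 0 0;60 -0.7 0 0 0 0 0;60 -0.8 0 0 0 0 0;60 -0.9 0 0 0 0 0;60 -1 0 0 0 0 0;60 -1.1 0 0 0 0 0;60 -1.1 0 0 0 0 0")

```text
clock: 7.4
ee_pos: [560.8, -61.8, 5.2]
tcp_rot: [[-0.977, 0.212, 0.001], [0.212, 0.977, -0.0], [-0.001, 0.0, -1.0]]
contact_force: [-3.5, 1.5, -2.3]
opening: 51.3
grasp_force: 1.6
```

```bash
python3 -c "
from h import *
plan(-91,-113,5)"
```

```text
t 7.4 es [ -92.2 -113.3    5.2] world [560.8 -61.8   5.2] Fes [-3.7  0.7 -2.3] q6 -1.54 open 51.3
shift cm [-0.12  0.03  0.02] turn [0.    0.001 0.   ]
axes: es x in tool [-1.    -0.     0.001] es y [-0.  1.  0.]
```

drive_tool(steps="60 -0.1 0 0 0 0 0;60 -0.2 0 0 0 0 0;60 -0.3 0 0 0 0 0;60 -0.4 0 0 0 0 0;60 -0.4 0 0 0 0 0")

```text
clock: 7.9
ee_pos: [561.7, -62.0, 5.3]
tcp_rot: [[-0.977, 0.212, -0.005], [0.212, 0.977, 0.001], [0.005, -0.0, -1.0]]
contact_force: [-8.4, 1.4, 2.8]
opening: 51.5
grasp_force: 4.2
```

drive_tool(steps="60 1 0 0 0 0 0;60 2 0 0 0 0 0;60 2 0 -3.5 0 0 0;60 2 -3 -7 0 0 0;0 0 -6 -8 0 0 0;0 -3 -9 -8 0 0 0;0 -4.6 -11 -8 0 0 0;0 -4.6 -11 -8 0 0 0;0 -4.6 -11 -8 0 0 0")

```text
clock: 8.8
ee_pos: [586.2, -180.3, 85.4]
tcp_rot: [[-0.977, 0.213, 0.001], [0.213, 0.977, -0.0], [-0.001, 0.0, -1.0]]
contact_force: [-0.8, -0.3, -0.5]
opening: 0.1
grasp_force: 0.0
```

```bash
python3 -c "
from h import *
plan(-45,-218,5)
import cv2
im=manip.snapshot('top')[135:285,220:420]
cv2.imwrite('pics/crop3.png',cv2.resize(im,None,fx=4,fy=4,interpolation=cv2.INTER_CUBIC))"
```

```text
t 8.8 es [ -42.3 -223.7   85.4] world [ 586.2 -180.3   85.4] Fes [-0.7 -0.4 -0.5] q6 -1.72 open 0.1
shift cm [0.28 0.57 8.04] turn [ 0.     0.001 -0.001]
axes: es x in tool [-1.     0.001  0.001] es y [0.001 1.    0.   ]
```

View pics/crop3.png

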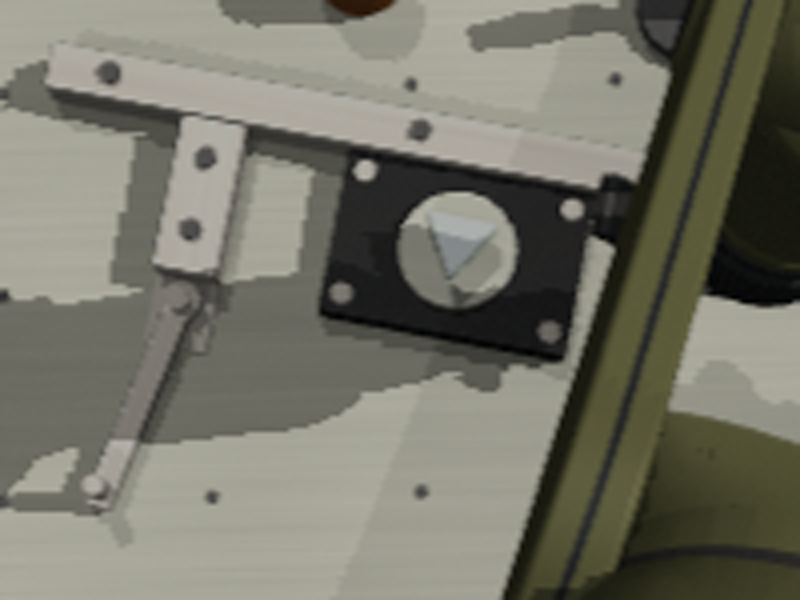

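The carrier is flush with the fence and the prism stands at the table's middle (458,245). The carrier's near corners are at (320,316) and (563,360).

```bash
python3 -c "
from h import *
for p in((320,316),(563,360),(590,205)):
    w=ray('top',(220+(p[0]+.5)/4-.5,135+(p[1]+.5)/4-.5),20)[:2]-ORG; print(w@EX,w@EY)"
```

```text
-81.43822786162615 -51.24045977528098
-80.57288645078812 -167.78178923929892
-4.900834023816946 -167.07940265861785
```

drive_tool(steps="0 0.3 0 2 0 0 0;0 0.3 0 4 0 0 0;0 0.3 0 6 0 0 0;0 0.3 0 7.5 0 0 0;0 0.3 0 8 0 0 0;0 0.3 0 8 0 0 0")

```text
clock: 9.45
ee_pos: [581.8, -177.9, 4.6]
tcp_rot: [[-0.977, 0.211, -0.002], [0.211, 0.977, 0.001], [0.002, 0.0, -1.0]]
contact_force: [-0.1, 0.5, 0.1]
opening: -0.4
grasp_force: 0.0
```

drive_tool(steps="0 0 1 0 0 0 0;0 0 2 0 0 0 0;0 0 2.6 0 0 0 0;0 0 2.8 0 0 0 0;0 0 3 0 0 0 0;0 0 3.2 0 0 0 0;0 0 3.4 0 0 0 0;0 0 3.6 0 0 0 0;0 0 3.8 0 0 0 0;0 0 4 0 0 0 0;0 0 4.2 0 0 0 0;0 0 4.4 0 0 0 0")

```text
clock: 10.65
ee_pos: [592.0, -137.0, 5.2]
tcp_rot: [[-0.977, 0.212, -0.0], [0.212, 0.977, -0.001], [0.0, -0.001, -1.0]]
contact_force: [-2.2, -5.4, -1.5]
opening: 0.1
grasp_force: 2.4
```

drive_tool(steps="0 0 0.2 0 0 0 0;0 0 0.4 0 0 0 0;0 0 0.6 0 0 0 0;0 0 0.8 0 0 0 0;0 0 1 0 0 0 0;0 0 1.2 0 0 0 0;0 0 1.4 0 0 0 0;0 0 1.6 0 0 0 0;0 0 1.8 0 0 0 0;0 0 2 0 0 0 0;0 0 2.2 0 0 0 0;0 0 2.4 0 0 0 0")

```text
clock: 11.85
ee_pos: [597.3, -112.5, 5.2]
tcp_rot: [[-0.977, 0.212, -0.0], [0.212, 0.977, 0.0], [0.0, 0.0, -1.0]]
contact_force: [-0.3, -4.4, -1.0]
opening: -0.1
grasp_force: 2.2
```

```bash
python3 -c "
from h import *
plan(-45,-135,5)"
```

```text
t 11.85 es [ -45.8 -155.1    5.2] world [ 597.3 -112.5    5.2] Fes [ 0.6 -4.4 -1. ] q6 -1.61 open -0.1
shift cm [-0.08  2.01  0.02] turn [ 0. -0.  0.]
axes: es x in tool [-1. -0. -0.] es y [-0.  1.  0.]
```

drive_tool(steps="0 0 0.2 0 0 0 0;0 0 0.4 0 0 0 0;0 0 0.6 0 0 0 0;0 0 0.8 0 0 0 0;0 0 1 0 0 0 0;0 0 1.15 0 0 0 0;0 0 1.3 0 0 0 0;0 0 1.4 0 0 0 0;0 0 1.5 0 0 0 0;0 0 1.6 0 0 0 0;0 0 1.6 0 0 0 0")

```text
clock: 12.95
ee_pos: [600.7, -96.8, 5.2]
tcp_rot: [[-0.977, 0.212, -0.0], [0.212, 0.977, 0.0], [0.0, 0.0, -1.0]]
contact_force: [-0.9, -3.8, -2.4]
opening: 0.1
grasp_force: 1.6
```

```bash
python3 -c "
from h import *
plan(-45,-135,5)"
```

```text
t 12.95 es [ -45.8 -139.     5.2] world [600.7 -96.8   5.2] Fes [-0.1 -3.9 -2.4] q6 -1.59 open 0.1
shift cm [-0.08  0.4   0.02] turn [ 0. -0.  0.]
axes: es x in tool [-1. -0. -0.] es y [-0.  1.  0.]
```

Now 1 mm steps until the force rises.

drive_tool(steps="0 0 0.1 0 0 0 0;0 0 0.2 0 0 0 0;0 0 0.3 0 0 0 0;0 0 0.4 0 0 0 0;0 0 0.5 0 0 0 0;0 0 0.5 0 0 0 0")

```text
clock: 13.55
ee_pos: [601.8, -92.0, 5.2]
tcp_rot: [[-0.977, 0.212, -0.0], [0.212, 0.977, 0.0], [0.0, 0.0, -1.0]]
contact_force: [-0.4, -3.4, -1.5]
opening: -0.1
grasp_force: 1.8
```

drive_tool(steps="0 0 0.1 0 0 0 0;0 0 0.2 0 0 0 0;0 0 0.3 0 0 0 0;0 0 0.4 0 0 0 0;0 0 0.5 0 0 0 0;0 0 0.5 0 0 0 0")

```text
clock: 14.15
ee_pos: [601.9, -91.6, 5.3]
tcp_rot: [[-0.978, 0.21, -0.002], [0.21, 0.978, -0.006], [0.0, -0.007, -1.0]]
contact_force: [-4.9, -17.2, -0.7]
opening: -0.1
grasp_force: 9.3
```

drive_tool(steps="0 0 -1 0 0 0 0;0 0 -2.5 0 0 0 0;0 1 -2.5 -4 0 0 0;0 4 -2.5 -8 0 0 0;0 7 -1 -8 0 0 0;60 7.4 3 -8 0 0 0;60 7.4 6.9 -8 0 0 0;60 7.4 6.9 -8 0 0 0;60 7.4 6.9 -8 0 0 0")

```text
clock: 15.05
ee_pos: [545.5, -3.3, 85.6]
tcp_rot: [[-0.978, 0.21, 0.001], [0.21, 0.978, 0.0], [-0.001, 0.001, -1.0]]
contact_force: [-0.2, -0.2, 0.5]
opening: 51.2
grasp_force: 0.0
```

```bash
python3 -c "
from h import *
plan(-112,-60,5)"
```

```text
t 15.05 es [-119.6  -59.3   85.6] world [545.5  -3.3  85.6] Fes [-0.1 -0.3  0.5] q6 -1.44 open 51.2
shift cm [-0.76 -0.08  8.06] turn [0.001 0.001 0.002]
axes: es x in tool [-1.    -0.002  0.001] es y [-0.002  1.     0.001]
```

drive_tool(steps="60 0 0 2.5 0 0 0;60 0 0 5 0 0 0;60 0 0 7 0 0 0;60 0 0 8 0 0 0;60 0 0 8 0 0 0;60 -0.8 0 8 0 0 0;60 -1.4 0 8 0 0 0;60 -1.8 0 8 0 0 0;60 -2.1 0 8 0 0 0;60 -2.4 0 8 0 0 0;60 -2.6 0 8 0 0 0;60 -2.7 0 8 0 0 0")

```text
clock: 16.25
ee_pos: [571.7, -9.9, 5.3]
tcp_rot: [[-0.977, 0.212, 0.0], [0.212, 0.977, -0.0], [-0.0, -0.0, -1.0]]
contact_force: [-0.5, 0.6, -0.3]
opening: 51.2
grasp_force: 0.0
```

drive_tool(steps="60 -0.1 0 0 0 0 0;60 -0.2 0 0 0 0 0;60 -0.3 0 0 0 0 0;60 -0.5 0 0 0 0 0;60 -0.7 0 0 0 0 0;60 -0.7 0 0 0 0 0")

```text
clock: 16.85
ee_pos: [572.8, -10.3, 4.7]
tcp_rot: [[-0.977, 0.212, -0.01], [0.212, 0.977, 0.002], [0.01, -0.001, -1.0]]
contact_force: [-8.6, 2.5, 6.9]
opening: 51.3
grasp_force: 4.9
```

```bash
python3 -c "
from h import *
plan(-120,-60,90)"
```

```text
t 16.85 es [-91.4 -60.4   4.7] world [572.8 -10.3   4.7] Fes [-8.9  0.6  6.9] q6 -1.45 open 51.3
shift cm [ 2.95  0.03 -8.5 ] turn [-0.001 -0.01   0.   ]
axes: es x in tool [-1.   -0.   -0.01] es y [-0.     1.    -0.001]
```

Carrier home and pressed flat. Next I work out the gate path.

drive_tool(steps="60 1 0 0 0 0 0;60 2.5 0 0 0 0 0;30 3 0 -4 0 0 0;0 3 0 -8.5 0 0 0;0 3 0 -8.5 0 0 0;0 3 0 -8.5 0 0 0")

```text
clock: 17.45
ee_pos: [550.7, -5.2, 91.8]
tcp_rot: [[-0.977, 0.212, 0.005], [0.212, 0.977, -0.001], [-0.005, 0.001, -1.0]]
contact_force: [0.3, -0.2, -0.5]
opening: 0.2
grasp_force: 0.0
```

```bash
cat >> h.py <<'E'
def gp(a,back):
    t=np.array([np.cos(a),-np.sin(a)]);p=np.array([-87.5,15])+97*np.array([-np.sin(a),-np.cos(a)])-back*t
    return p[0],p[1]
E
python3 -c "
from h import *
print(gp(1.744,0));plan(*gp(1.744,42),95,-1.744)
import cv2
im=manip.snapshot('top')[135:285,200:400]
cv2.imwrite('pics/crop4.png',cv2.resize(im,None,fx=4,fy=4,interpolation=cv2.INTER_CUBIC))"
```

```text
(np.float64(-183.04865739441664), np.float64(31.71687979631333))
t 17.45 es [-114.2  -60.1   91.8] world [550.7  -5.2  91.8] Fes [ 0.3 -0.2 -0.5] q6 -1.44 open 0.2
shift cm [ 6.16 13.32 -0.34] turn [0.005 0.003 1.744]
axes: es x in tool [-1.    -0.     0.005] es y [-0.     1.     0.001]
```

drive_tool(steps="0 3 4 0 0 0 0.149;0 6.1 8 0 0 0 0.298;0 6.1 12 0 0 0 0.447;0 6.1 13.3 0 0 0 0.596;0 6.1 13.3 0 0 0 0.745;0 6.1 13.3 0 0 0 0.894;0 6.1 13.3 0 0 0 1.043;0 6.1 13.3 0 0 0 1.192;0 6.1 13.3 0 0 0 1.341;0 6.1 13.3 0 0 0 1.49;0 6.1 13.3 0 0 0 1.639;0 6.1 13.3 0 0 0 1.744")

```text
clock: 18.7
ee_pos: [516.5, 137.6, 88.3]
tcp_rot: [[0.383, 0.924, -0.003], [0.924, -0.383, -0.001], [-0.002, -0.003, -1.0]]
contact_force: [-0.7, 0.3, -0.1]
opening: 0.2
grasp_force: 0.0
```

drive_tool(steps="0 0 0 0 0 0 0;0 0 0 0 0 0 0")

```text
clock: 18.9
ee_pos: [516.9, 137.7, 89.0]
tcp_rot: [[0.375, 0.927, -0.002], [0.927, -0.375, -0.001], [-0.001, -0.002, -1.0]]
contact_force: [-0.2, 0.4, 0.1]
opening: 0.0
grasp_force: 0.0
```

```bash
python3 -c "
from h import *
plan(*gp(1.744,35),28,-1.744)
import cv2
im=manip.snapshot('scene')[190:340,200:400]
cv2.imwrite('pics/crop5.png',cv2.resize(im,None,fx=4,fy=4,interpolation=cv2.INTER_CUBIC))"
```

```text
t 18.9 es [-177.5   72.3   89. ] world [516.9 137.7  89. ] Fes [-0.3  0.4  0.1] q6 0.57 open 0.0
shift cm [-0.59  0.17  6.1 ] turn [-0.002  0.001  0.003]
axes: es x in tool [ 0.169  0.986 -0.002] es y [ 0.986 -0.169 -0.001]
```

View pics/crop5.png

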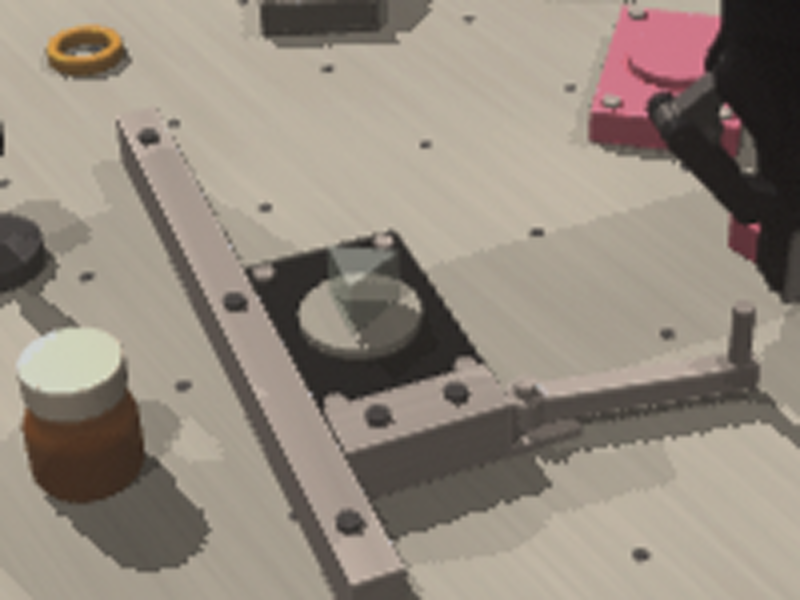

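The carrier is tight in the corner, the prism is upright at (360,290), and the peg is free at (742,330). I descend behind the peg.

drive_tool(steps="0 0 0 2 0 0 0;0 0 0 4 0 0 0;0 -0.4 0.2 5.5 0 0 0;0 -0.6 0.2 6.1 0 0 0;0 -0.6 0.2 6.1 0 0 0;0 -0.6 0.2 6.1 0 0 0")

```text
clock: 19.55
ee_pos: [517.6, 131.7, 29.5]
tcp_rot: [[0.377, 0.926, 0.0], [0.926, -0.377, 0.0], [0.0, 0.0, -1.0]]
contact_force: [0.1, -0.3, -0.5]
opening: 0.0
grasp_force: 0.0
```

```bash
python3 -c "
from h import *
o=state();R=np.array(o['tcp_rot']);p=o['ee_pos'];f=Ro.from_matrix(R)
for a in np.r_[1.744,np.arange(1.65,-0.06,-0.1),-0.05]:
    x,y=gp(a,15);w=np.r_[ORG+EX*x+EY*y,p[2]];print(round(a,2),np.round(R.T@(w-p)/10,2)[:2],round(a-1.744,3)*-1)
"
```

```text
t 19.55 es [-175.6   66.6   29.5] world [517.6 131.7  29.5] Fes [ 0.2 -0.3 -0.5] q6 0.56 open 0.0
1.74 [-2.06 -0.14] -0.0
1.65 [-2.98 -0.24] 0.094
1.55 [-3.96 -0.25] 0.194
1.45 [-4.94 -0.16] 0.294
1.35 [-5.9   0.03] 0.394
1.25 [-6.84  0.31] 0.494
1.15 [-7.75  0.68] 0.594
1.05 [-8.62  1.14] 0.694
0.95 [-9.43  1.69] 0.794
0.85 [-10.19   2.31] 0.894
0.75 [-10.88   3.01] 0.994
0.65 [-11.5    3.77] 1.094
0.55 [-12.03   4.59] 1.194
0.45 [-12.49   5.46] 1.294
0.35 [-12.85   6.37] 1.394
0.25 [-13.13   7.32] 1.494
0.15 [-13.3    8.28] 1.594
0.05 [-13.38   9.26] 1.694
-0.05 [-13.36  10.24] 1.794
-0.05 [-13.36  10.24] 1.794
```

drive_tool(steps="0 -1 -0.1 0 0 0 0;0 -2.06 -0.14 0 0 0 0;0 -2.98 -0.24 0 0 0 -0.094;0 -3.96 -0.25 0 0 0 -0.194;0 -4.94 -0.16 0 0 0 -0.294;0 -5.9 0.03 0 0 0 -0.394;0 -6.84 0.31 0 0 0 -0.494;0 -7.75 0.68 0 0 0 -0.594;0 -8.62 1.14 0 0 0 -0.694;0 -9.43 1.69 0 0 0 -0.794;0 -10.19 2.31 0 0 0 -0.894;0 -10.19 2.31 0 0 0 -0.894")

```text
clock: 20.75
ee_pos: [500.3, 27.1, 29.8]
tcp_rot: [[-0.484, 0.875, 0.001], [0.875, 0.484, -0.0], [-0.001, 0.001, -1.0]]
contact_force: [-0.0, 0.9, -0.4]
opening: 0.4
grasp_force: 0.0
```

```bash
python3 -c "
from h import *
o=state();R=np.array(o['tcp_rot']);p=o['ee_pos']
for a in np.arange(0.85,-0.06,-0.1):
    x,y=gp(a,15);w=np.r_[ORG+EX*x+EY*y,p[2]];print(round(a,2),np.round(R.T@(w-p)/10,2)[:2],round(a-.85,3))
import cv2
im=manip.snapshot('scene')[190:340,200:400]
cv2.imwrite('pics/crop6.png',cv2.resize(im,None,fx=4,fy=4,interpolation=cv2.INTER_CUBIC))"
```

```text
t 20.75 es [-170.3  -39.2   29.8] world [500.3  27.1  29.8] Fes [-0.2  0.9 -0.4] q6 -0.54 open 0.4
0.85 [0.11 0.1 ] 0.0
0.75 [-0.87 -0.  ] -0.1
0.65 [-1.85 -0.  ] -0.2
0.55 [-2.82  0.09] -0.3
0.45 [-3.78  0.28] -0.4
0.35 [-4.72  0.57] -0.5
0.25 [-5.63  0.95] -0.6
0.15 [-6.49  1.42] -0.7
0.05 [-7.3   1.97] -0.8
-0.05 [-8.05  2.6 ] -0.9
```

View pics/crop6.png

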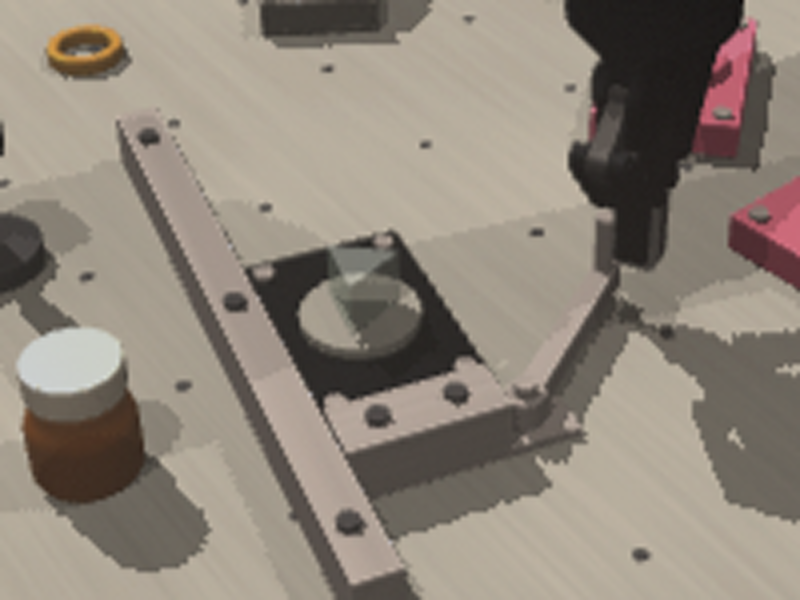

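The gate is swinging, with the peg at (605,235) against the finger. Carrier and prism are unchanged, so I continue.

drive_tool(steps="0 -0.87 0 0 0 0 -0.1;0 -1.85 0 0 0 0 -0.2;0 -2.82 0.09 0 0 0 -0.3;0 -3.78 0.28 0 0 0 -0.4;0 -4.72 0.57 0 0 0 -0.5;0 -5.63 0.95 0 0 0 -0.6;0 -6.1 1.2 0 0 0 -0.65;0 -6.5 1.42 0 0 0 -0.7;0 -6.9 1.7 0 0 0 -0.75;0 -7.3 1.97 0 0 0 -0.8;0 -7.5 2.1 0 0 0 -0.84;0 -7.5 2.1 0 0 0 -0.84")

```text
clock: 22.0
ee_pos: [554.5, -26.8, 29.2]
tcp_rot: [[-0.975, 0.224, -0.001], [0.224, 0.975, -0.0], [0.001, -0.0, -1.0]]
contact_force: [-0.0, 0.0, -0.7]
opening: 0.4
grasp_force: 0.0
```

```bash
python3 -c "
from h import *
plan(*gp(0,15),29,0)"
```

```text
t 22.0 es [-105.9  -80.4   29.2] world [554.5 -26.8  29.2] Fes [-0.   0.  -0.7] q6 -1.47 open 0.4
shift cm [-0.34 -0.16  0.02] turn [-0.    -0.001 -0.012]
axes: es x in tool [-1.     0.012 -0.001] es y [ 0.012  1.    -0.   ]
```

drive_tool(steps="0 -0.1 0 0 0 0 0;0 -0.2 0 0 0 0 0;0 -0.3 0 0 0 0 0;0 -0.4 0 0 0 0 0;0 -0.5 0 0 0 0 0;0 -0.5 0 0 0 0 0")

```text
clock: 22.6
ee_pos: [556.7, -27.4, 29.0]
tcp_rot: [[-0.975, 0.222, -0.006], [0.222, 0.975, 0.001], [0.006, -0.0, -1.0]]
contact_force: [-7.3, 1.7, 6.0]
opening: 0.1
grasp_force: 3.4
```

The gate is on its stop: x is about -103.6, as predicted, with 7 N. I back off, rise and look.

drive_tool(steps="0 1 0 0 0 0 0;0 3 0 0 0 0 0;0 5 0 -4 0 0 0;0 8 -3 -9 0 0 0;0 10 -7 -13 0 0 0;0 10 -11 -15 0 0 0;0 10 -16 -15 0 0 0;0 10 -20 -15 0 0 0;0 10 -20 -15 0 0 0;0 10 -20 -15 0 0 0")

```text
clock: 23.6
ee_pos: [418.0, -202.3, 179.5]
tcp_rot: [[-0.974, 0.226, 0.002], [0.226, 0.974, -0.001], [-0.002, -0.0, -1.0]]
contact_force: [-0.3, -0.7, -0.0]
opening: -0.1
grasp_force: 0.0
```

```bash
python3 -c "
from h import *
state()
import cv2
a=manip.snapshot('top')[135:285,220:420];b=manip.snapshot('scene')[190:340,200:400]
cv2.imwrite('pics/crop7.png',cv2.resize(cv2.hconcat([a,b]),None,fx=2,fy=2,interpolation=cv2.INTER_CUBIC))
cv2.imwrite('pics/crop8.png',cv2.resize(a,None,fx=4,fy=4,interpolation=cv2.INTER_CUBIC))"
```

```text
t 23.6 es [-202.  -280.9  179.5] world [ 418.  -202.3  179.5] Fes [-0.1 -0.7 -0. ] q6 -1.89 open -0.1
```

View pics/crop7.png

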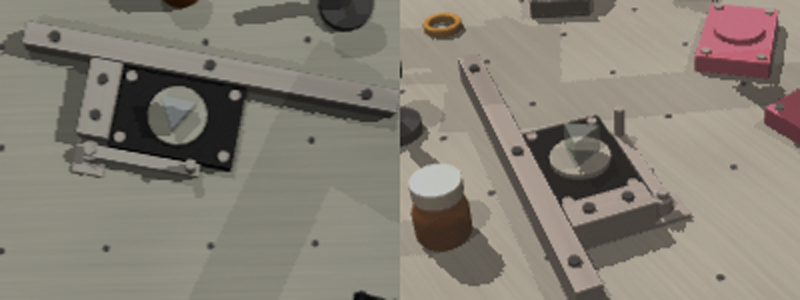

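View pics/crop8.png

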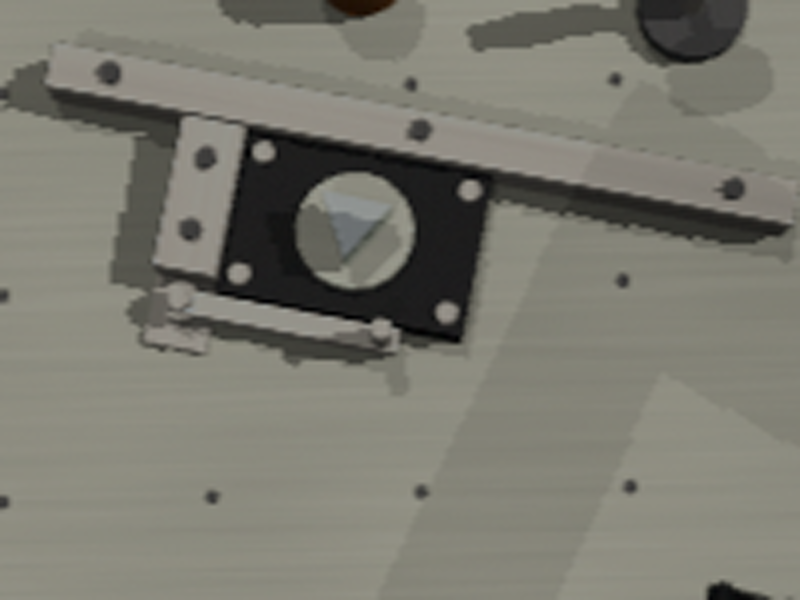

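The carrier sits in the corner with its far edge along the fence and its end on the stop. The prism is central at (355,220), the gate lies parallel to the near edge with its peg at (380,332), and the arm is clear.

```bash
python3 -c "
from bench import manip
print(manip.job_done())"
```

```text
the job is handed in; nothing more can be done
None
```

The job is handed in, with no verdict returned: in the last pictures the carrier is flat along the fence and home against the end stop, the prism stands mid-table, the gate is shut, and the arm is clear at about 24 s of the 72 s.

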